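# Shut the instrument's access panel and lock its quarter-turn fastener

### The job

The hinged access panel on top of the low slate-coloured instrument module has been left ajar. Push it down with the fingertips until it lies flush, then set a fingertip in the slot of its round quarter-turn fastener and turn it clockwise, seen from above, as far as it goes, so that the panel is locked. Do not lift the panel any further open, and leave the bottle, the vial rack and the jar where they stand.

Things in the scene. Friction and masses are not known exactly. Their poses are not given: they have to be found in the camera images.
- module: Low open-topped slate-coloured housing, 260 (x) x 320 (y) x 110 mm high, fixed to the bench. Origin: centre of its underside, on the bench; its own x axis points from its front (vent slits, towards the robot) to its back, z up. The panel is hinged along its back top edge (module x = +130 mm, height 110 mm). The shut panel's top is 120 mm above the bench.
- panel (a joint): Opening angle of the access panel, rad: 0 = shut flush, grows as its front edge rises; starts at 0.14 to 0.30 (front edge 36 to 78 mm too high). The panel is 260 x 320 x 10 mm, 0.6 kg. A stiff hinge keeps it where it is left; 2 to 6 N downward near the front edge shuts it, against a firm stop. If the fastener is turned first, its tongue blocks the panel from shutting.
- push_spot (a point): A point on the panel's top face, clear of the fastener: 25 mm behind the front edge, 115 mm right (module -y) of the middle. Moves with the panel; when shut it is at module x = -105, y = -115 mm, 120 mm above the bench. The same distance left of the middle is just as good.
- cam (a joint): Turn of the fastener in rad: 0 = unlocked, pi/2 = locked, at a stop; grows clockwise seen from above. Starts between 0 and 0.3. The slot points to the module's right (-y) at 0 and towards the front edge of the panel (module -x) at pi/2. It turns stiffly (about 0.08 N m: 4 to 8 N at the fingertip) and stays where it is left.
- cam_centre (a point): Centre of the fastener, on its turning axis, at the top of its grey round head (100 mm across, 18 mm high above the panel, rim 1 mm above this point). It is on the panel's middle line, 75 mm behind the front edge; panel shut: module x = -55 mm, y = 0, 137 mm above the bench. The point's x axis points outward along the slot; z is the turning axis, up.
- slot (a point): Centre of the slot's floor (dark metal), 22 mm from the turning axis. The slot is an open-topped pocket in the head on one side of the axis: 32 mm wide, 44 mm long from the axis outward to the 6 mm rim, 13 to 14 mm deep, straight walls. Panel shut: the floor is 124 mm above the bench. A thinner fingertip has play in it and must be moved that much farther. x axis as for cam_centre.
- bottle: Amber bottle, 72 mm diameter, 170 mm high, standing loose beside the module; leave alone. Origin: centre of its underside.
- rack: Blue vial rack with white-capped vials, 120 x 80 mm, 42 mm high over the caps, loose beside the module; leave alone. Origin: centre of its underside.
- jar: Small clear jar with white cap, 52 mm diameter, 60 mm high, loose beside the module; leave alone. Origin: centre of its underside.

How it is judged:
By the outcome, as a careful person would: the job done as asked, in the order asked, and still so for the second after the job is handed in, with the robot touching nothing.
It also fails if it takes over 48 s, if anything falls off the work surface, if the arm or the gripper's body presses on something with over 40 N, if the wrist force passes 120 N, or if a joint passes its speed limit or range.

### The arm

A 6-joint arm with a two-finger parallel gripper is mounted at the origin on the work surface. World frame = base frame: x ahead of the robot, y to its left, z up, the work surface at z = 0. Lengths are in m, angles in rad, forces in N, time in s.
With the tool pointing down it reaches from about 0.25 to 0.775 m from the base axis. Payload 4 kg.
Tool frame: the origin (TCP) lies at the very end of the fingers, on their centre line; the grasp point (between the pads) lies hold_point_z behind it (hold_point_z is the distance from the TCP to the grasp point, in m); z points along the fingers, y is the direction in which the jaws open and shut (so a half turn about z gives the same grasp; the last joint's range is limited). The gripper opens to 94 mm and grips with 3 to 60 N. Pads are 16 mm wide; open, the fingers measure 119 mm over their backs; the gripper's body (75 mm by 177 mm) begins 78 mm behind the grasp point.
Start: joints at [1.058, 0.087, 1.371, -0, 1.684, -0.103], TCP at [0.219, 0.504, 0.206] pointing down, gripper open.
Joint ranges: [-3.1, 3.1], [-0.76, 2.03], [0.27, 2.55], [-1.08, 4.22], [0.17, 2.65], [-2.57, 2.57]. Speed limits (rad/s): [2.79, 2.79, 3.14, 3.14, 3.14, 3.14].

### API

Orientations are given as [roll, pitch, yaw] about the fixed x, y, z axes, in that order (R = Rz(yaw) Ry(pitch) Rx(roll)).
In Python, from bench import * gives the robot as it stands.
- The arm moves only by the tool step_arm, never from a script. Its argument "increments" is text: rows parted by semicolons, each of 6 numbers parted by spaces: the shift along the tool's x, y, z in cm, then the turn, a rotation vector about the tool's x, y, z in rad. A call has 1 to 5 rows; each row shifts and turns the commanded pose from where the row before left it, along the tool's axes as they then stand; what a row does not reach is not made up. A row lasts 1/10 s, in which the tool goes at most 50 mm and 8.59 degrees, less where a joint would pass 70% of its speed; a pose out of reach is approached as far as the arm can. A call is refused whole if a number of a shift passes 5 or a number of a turn 0.15, either way. A call with a gripper value outside its range is refused whole. "claw" is the gripper's target within -1 to 1 (shut at 1, half-way at 0, fully open at -1), set as the call begins (left out, the last holds). The fingers move at their own pace and stop on an object; the grip force is fixed at half the most. Time passes only in rows, so rows that do not move let the fingers close. It gives the time, the measured TCP pose, the force and the opening at its end, in the units of the state.
- get_obs(): the state, without advancing time (a new reading comes with each control period).
- snapshot(name): name is "side" or "top" or "wrist"; returns the picture (480x640x3 uint8, red, green, blue); there is no depth.
- calibration(name): a dict with "camera_matrix" (3x3 intrinsics, pixels), "eye" and "orientation" of the camera in the world; the wrist camera has in their place "tool_from_camera" (4x4, takes a point from camera to tool coordinates, whose origin is the TCP and whose axes are the flange's). Camera axes: x right, y up, looking along -z (the intrinsics and any distortion apply to the point x, -y, -z); pixel columns grow to the right and rows downward; lengths in m; the calibration is good to about 2 mm. The wrist camera is an equidistant fisheye: a pixel r from the principal point sees the ray r / f radians off the axis. A picture is of the moment at which its call begins: read the wrist's pose just before it. calibration takes no time and is no camera call.
- close_job(): hands the job in, once; it reports no verdict.
The state is a dict: "time": time; "joint_positions": joint angles; "qvel": joint speeds; "joint_torque": joint torques, N m; "tool_pos": TCP position; "ee_rot": TCP orientation; "wrist_force": force on the tool from outside, world axes, zero at the start; "wrist_torque": the same for the moment, N m; "width": finger opening in m.
Only numpy, scipy, OpenCV 4.12 (cv2) and the standard library are available. Lean on these libraries where they do the work, as an engineer would, in place of code of your own. Each camera call takes 0.05 s, during which the arm holds its last target. There are 200 camera calls.

## Working session

There is one attempt and no reset: what is moved stays moved. The work goes in short steps, Python scripts to look and compute and a tool call to move; the robot and the scene stay as the last step left them, time stands still between calls to the robot, and variables do not carry over. Pictures are saved under pics/ and viewed, about 8 in all and at most 12, crops included, and the job is handed in when it is done.

Besides the shell and the picture viewer there is one more tool, called after "Call:" by a JSON object that holds its "method" and its "body", one argument or row to a line. step_arm: Moves the arm, as the interface text tells. Its arguments: {"type":"object","properties":{"increments":{"type":"string"},"claw":{"type":"number"}},"required":["increments"]}

```bash
mkdir -p pics; ls; python3 - <<'E'
from bench import *
import cv2,numpy as np
o=get_obs();print(o)
for n in("side","top","wrist"):
    print(n,calibration(n)); cv2.imwrite(f"pics/{n}0.png",snapshot(n)[...,::-1])
E
```

```text
pics
{'time': 0.0, 'joint_positions': array([ 1.05790199e+00,  8.79736035e-02,  1.37223718e+00, -1.62743726e-05,
        1.68355925e+00, -1.03122280e-01]), 'qvel': array([1.60129061e-04, 1.55746261e-03, 6.61602992e-04, 1.40131110e-05,
       1.12946951e-04, 7.46397097e-04]), 'joint_torque': array([ 1.56139413e-04, -3.40182960e+01, -3.02429116e+01,  7.17361621e-02,
        3.31437739e-02, -1.73069916e-04]), 'tool_pos': array([0.21887861, 0.50399175, 0.20430265]), 'ee_rot': array([-3.13942517e+00, -2.08049989e-04,  2.73181856e+00]), 'wrist_force': array([ 0.79569815, -0.07739335, -0.21496944]), 'wrist_torque': array([ 0.04365789,  0.00977204, -0.03582079]), 'width': 0.09379763603211841}
side {'camera_matrix': array([[461.79656339,   0.        , 313.88157938],
       [  0.        , 461.79656339, 238.48192473],
       [  0.        ,   0.        ,   1.        ]]), 'eye': array([ 1.1361873 , -0.32055938,  0.8458347 ]), 'orientation': array([0.70247147, 0.01443297, 0.96595465])}
top {'camera_matrix': array([[471.59793512,   0.        , 324.67340276],
       [  0.        , 471.59793512, 235.14106969],
       [  0.        ,   0.        ,   1.        ]]), 'eye': array([0.40036608, 0.01123838, 1.15660899]), 'orientation': array([ 0.19095155, -0.00157201, -1.54312373])}
wrist {'camera_matrix': array([[371.64829954,   0.        , 318.42913695],
       [  0.        , 371.64829954, 237.21201965],
       [  0.        ,   0.        ,   1.        ]]), 'tool_from_camera': array([[-1.09042412e-03,  9.65916922e-01,  2.58849977e-01,
         7.51229156e-02],
       [ 9.99999328e-01,  9.51358240e-04,  6.62508691e-04,
        -1.45237391e-04],
       [ 3.93669297e-04,  2.58850526e-01, -9.65917310e-01,
        -1.80047516e-01],
       [ 0.00000000e+00,  0.00000000e+00,  0.00000000e+00,
         1.00000000e+00]])}
```

View pics/top0.png

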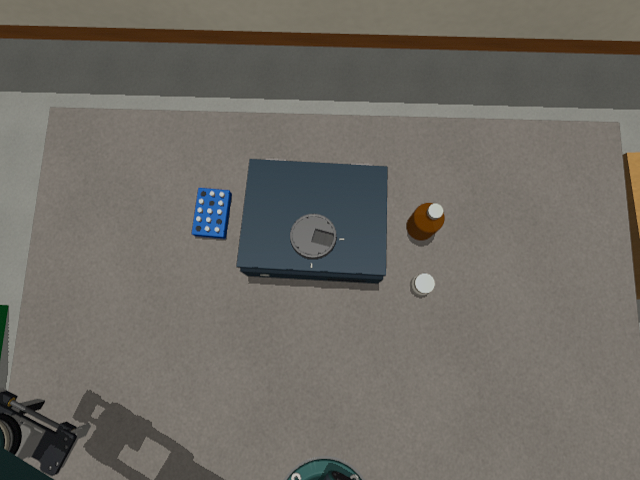

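View pics/side0.png

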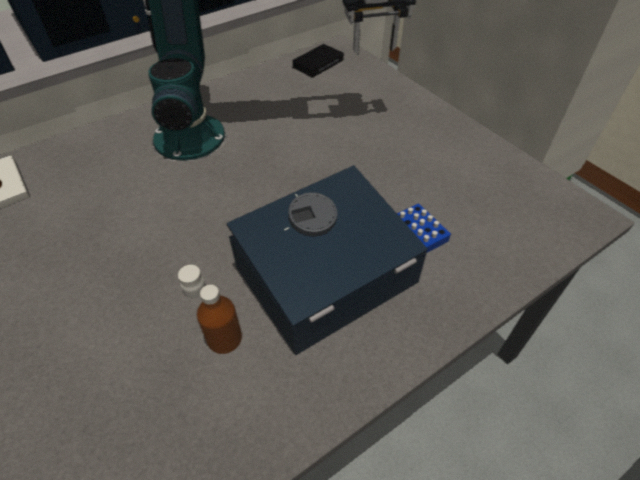

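Top view: panel corners are about (250,159), (388,166), (386,276) and (237,267). The fastener is at (313,236), with its slot to the right at (322,237). Rack, bottle and jar stand clear. The side view shows the same panel with corners (230,224), (352,169), (428,245) and (300,312). Next I'll triangulate these.

```bash
cat > h.py <<'E'
from bench import *
import cv2,numpy as np
from scipy.spatial.transform import Rotation as R
def ray(n,uv,obs=None):
    c=calibration(n);K=c["camera_matrix"];d=np.array([(uv[0]-K[0,2])/K[0,0],(uv[1]-K[1,2])/K[1,1]])
    if n=="wrist":
        r=np.linalg.norm(d)+1e-12;v=np.r_[d/r*np.sin(r),np.cos(r)]*[1,-1,-1]
        T=c["tool_from_camera"];Q=R.from_euler("xyz",obs["ee_rot"]).as_matrix()
        return Q@T[:3,3]+obs["tool_pos"],Q@T[:3,:3]@v
    v=np.array([d[0],-d[1],-1]);return np.array(c["eye"]),R.from_euler("xyz",c["orientation"]).apply(v/np.linalg.norm(v))
def onz(r,z): return r[0]+r[1]*(z-r[0][2])/r[1][2]
def tri(a,b):
    s=np.linalg.lstsq(np.c_[a[1],-b[1]],b[0]-a[0],rcond=None)[0];p=a[0]+s[0]*a[1];q=b[0]+s[1]*b[1]
    return (p+q)/2,np.linalg.norm(p-q)
E
python3 - <<'E'
from h import *
cor={}
for n,seed in(("top",(280,200)),("side",(330,270))):
    im=cv2.imread(f"pics/{n}0.png");print(n,im[seed[1],seed[0]])
    m=im.copy();mask=np.zeros((482,642),np.uint8)
    cv2.floodFill(m,mask,seed,(0,0,255),(4,)*3,(4,)*3,cv2.FLOODFILL_FIXED_RANGE|(255<<8)|cv2.FLOODFILL_MASK_ONLY)
    mask=mask[1:-1,1:-1];c=max(cv2.findContours(mask,0,2)[0],key=cv2.contourArea)
    h=cv2.convexHull(c);print(cv2.contourArea(c),cv2.contourArea(h))
    q=cv2.approxPolyDP(h,6,True)[:,0];print(q.tolist())
    # head: hole in hull near expected place
    g=cv2.cvtColor(im,cv2.COLOR_BGR2HSV)
    hm=((g[...,1]<60)).astype(np.uint8);roi=np.zeros_like(hm);cv2.fillConvexPoly(roi,h,1);hm&=roi
    hm=cv2.morphologyEx(hm,cv2.MORPH_OPEN,np.ones((3,3)));c=max(cv2.findContours(hm,0,2)[0],key=cv2.contourArea)
    print("head",cv2.fitEllipse(cv2.convexHull(c)))
names=dict(BL=((250,159),(428,245)),BR=((388,166),(300,312)),FR=((386,276),(230,224)),FL=((237,267),(352,169)))
for k,(a,b) in names.items(): print(k,*tri(ray("top",a),ray("side",b)))
a=cv2.resize(cv2.imread("pics/top0.png")[150:300,220:400],None,fx=4,fy=4,interpolation=2)
cv2.imwrite("pics/topc.png",a[:600])
E
```

```text
top [81 71 59]
6517.5 7996.5
[[249, 179], [256, 171], [376, 178], [385, 184], [385, 228], [242, 228]]
head ((313.3631286621094, 224.89736938476562), (22.951946258544922, 44.02414321899414), 93.22344970703125)
side [65 56 43]
10470.5 15933.5
[[358, 171], [415, 253], [299, 320], [232, 228], [344, 170]]
head ((311.94451904296875, 213.1852264404297), (45.02779006958008, 50.59309387207031), 106.20366668701172)
BL [0.77449924 0.19345422 0.12482189] 0.004046464525591759
BR [ 0.7627351  -0.11511785  0.14373656] 0.017919294542668357
FR [ 0.51155978 -0.1146041   0.14812263] 0.008990521373381558
FL [0.52011884 0.20101279 0.14204117] 0.0036137997786457824
```

View pics/topc.png

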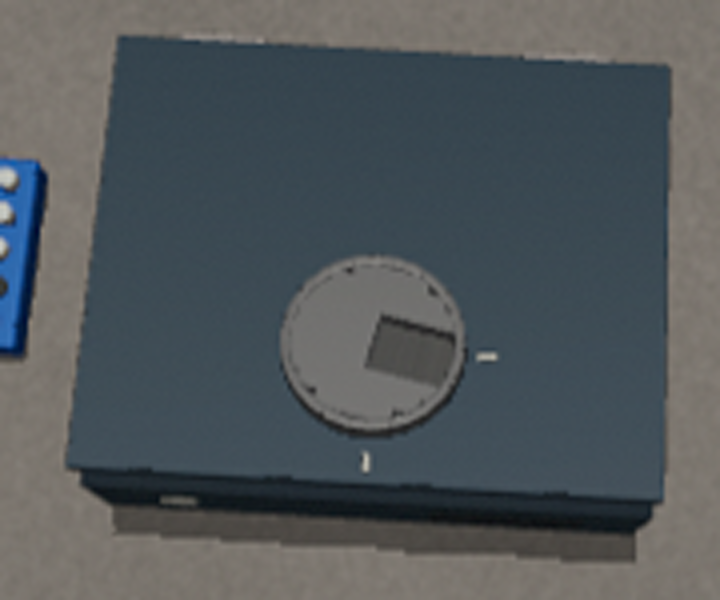

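Crop of the top view: full-image panel corners are BL (249.8,159.2), BR (387.5,166.5), FR (385.5,275) and FL (236.8,266.8). The head centre is about (313,235.5), and the slot has turned slightly clockwise already. The side corners need the same refinement.

```bash
python3 - <<'E'
from h import *
a=cv2.resize(cv2.imread("pics/side0.png")[155:355,215:445],None,fx=3,fy=3,interpolation=2)
a=cv2.convertScaleAbs(a,alpha=2.2)
cv2.imwrite("pics/sidec.png",a)
E
```

```text
(no output)
```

View pics/sidec.png

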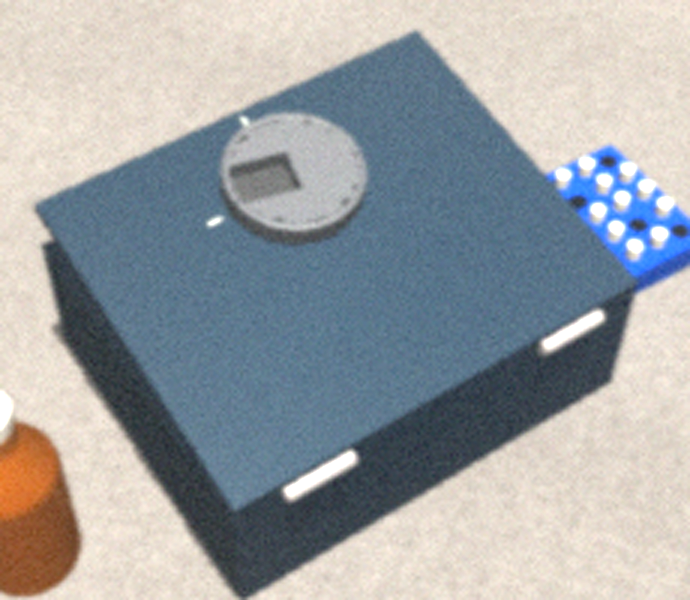

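Refined side corners: FL (354.3,165.7), FR (227.3,224.3), BR (293.3,325) and BL (426.7,251.7). The head centre is at about (313.2,212.5).

```bash
python3 - <<'E'
from h import *
N=dict(BL=((249.8,159.2),(426.7,251.7)),BR=((387.5,166.5),(293.3,325)),FR=((385.5,275),(227.3,224.3)),FL=((236.8,266.8),(354.3,165.7)),
 head=((313,235.5),(313.2,212.5)),slot=((220+412/4,150+351/4),(215+264/3,155+177/3)))
P={}
for k,(a,b) in N.items(): P[k],e=tri(ray("top",a),ray("side",b)); print(k,P[k].round(4),round(e,4))
for a,b in("BL BR","FL FR","BL FL","BR FR"): pass
f=(P["FL"]+P["FR"])/2;b=(P["BL"]+P["BR"])/2
yl=P["FL"]-P["FR"];yb=P["BL"]-P["BR"];d=b-f
print("widths",np.linalg.norm(yl),np.linalg.norm(yb),np.linalg.norm(d),"ang",np.arcsin((f-b)[2]/np.linalg.norm(d)))
print("yaw",np.arctan2(-yl[0],yl[1]),np.arctan2(-yb[0],yb[1]),np.arctan2(d[1],d[0]))
# from known hinge height
h=(onz(ray("top",N["BL"][0]),.12)+onz(ray("top",N["BR"][0]),.12))/2;print("hinge",h)
for k in("BL","BR"):print(onz(ray("top",N[k][0]),.12),onz(ray("side",N[k][1]),.12))
for n in("bottle","jar"):pass
print("bottle base~",onz(ray("side",(222,345)),0),"jar top",onz(ray("top",(424,284)),.06),"rack",onz(ray("top",(211,213)),.04))
E
```

```text
BL [0.7783 0.1943 0.1077] 0.0019
BR [ 0.7674 -0.1245  0.1169] 0.0023
FR [ 0.5121 -0.1167  0.1496] 0.0017
FL [0.521  0.2026 0.1508] 0.0025
head [0.5924 0.0408 0.1571] 0.0013
slot [0.5872 0.0191 0.1615] 0.0015Traceback (most recent call last):
  File "<stdin>", line 6, in <module>
ValueError: too many values to unpack (expected 2)
```

Measurements agree with the given sizes:

| Quantity | Measured |
|---|---|
| Module yaw | about -0.031 rad |
| Module centre | about (0.643, 0.039) |
| Panel opening | about 0.14 rad |
| Cam turn | about 0.2 rad |
| Left push spot, panel shut | about (0.5415, 0.157, 0.12) |

First I'll align the tool so that tool x = -module x and tool y = module y, and shut the fingers.

Call:
{"method": "step_arm", "body": {
  "increments": "0 0 -0.5 0 0 -0.13;0 0 -0.5 0 0 -0.125;0 0 -0.5 0 0 -0.125;0 0 0 0 0 0;0 0 0 0 0 0",
  "claw": 1
}}

```text
time: 0.65
tool_pos: [0.2191, 0.5044, 0.2202]
ee_rot: [-3.141, -0.0, 3.109]
wrist_force: [-0.3, 0.3, 0.1]
width: 0.0572
```

Call:
{"method": "step_arm", "body": {
  "increments": "-3.3 -3.4 0 0 0 0;-3.3 -3.4 0 0 0 0;-3.3 -3.4 0 0 0 0;-3.3 -3.4 0 0 0 0;-3.3 -3.4 0 0 0 0"
}}

```text
time: 1.15
tool_pos: [0.3797, 0.328, 0.22]
ee_rot: [-3.141, -0.0, 3.11]
wrist_force: [-0.1, 0.9, 0.3]
width: 0.017
```

Call:
{"method": "step_arm", "body": {
  "increments": "-3.3 -3.4 0 0 0 0;-3.3 -3.4 0 0 0 0;-3.3 -3.4 0 0 0 0;-3.3 -3.4 0 0 0 0;0 0 0 0 0 0"
}}

```text
time: 1.65
tool_pos: [0.5096, 0.1852, 0.219]
ee_rot: [-3.139, -0.001, 3.102]
wrist_force: [-0.2, 0.2, -0.4]
width: 0.0006
```

Call:
{"method": "step_arm", "body": {
  "increments": "-3.3 -2.7 0 0 0 0;0 0 2 0 0 0;0 0 2 0 0 0;0 0 1.3 0 0 0;0 0 0 0 0 0"
}}

```text
time: 2.15
tool_pos: [0.5372, 0.1621, 0.1646]
ee_rot: [-3.141, -0.005, 3.112]
wrist_force: [1.0, 0.6, -0.5]
width: 0.0001
```

```bash
python3 - <<'E'
from h import *
print(get_obs()["tool_pos"]);a=snapshot("top")[...,::-1][130:300,200:440];b=snapshot("side")[...,::-1][120:340,200:460]
a=cv2.resize(a,(400,283),interpolation=2);b=cv2.convertScaleAbs(cv2.resize(b,(400,338),interpolation=2),alpha=1.8)
c=np.zeros((338,800,3),np.uint8);c[:283,:400]=a;c[:,400:]=b;cv2.imwrite("pics/p1.png",c)
E
```

```text
[0.53720802 0.1620536  0.16460996]
```

View pics/p1.png

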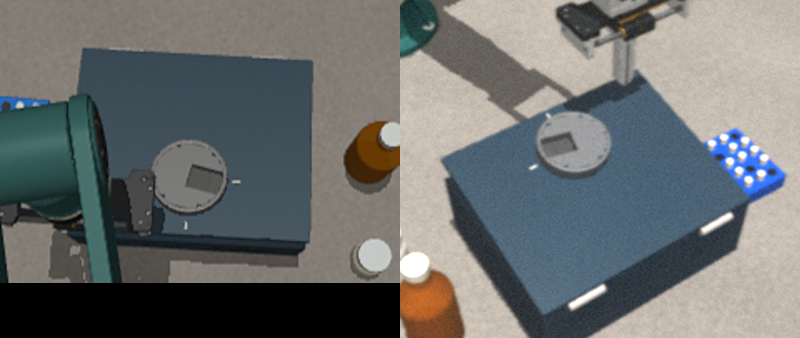

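The picture shows the closed fingertips just above the front-left corner of the panel, clear of the head and the rack. Pressing down now.

Call:
{"method": "step_arm", "body": {
  "increments": "0 0 0.6 0 0 0;0 0 0.6 0 0 0;0 0 0.6 0 0 0;0 0 0.6 0 0 0;0 0 0.6 0 0 0"
}}

```text
time: 2.75
tool_pos: [0.5389, 0.1619, 0.1373]
ee_rot: [3.141, -0.0, 3.112]
wrist_force: [-0.9, 0.4, 2.0]
width: 0.0003
```

Call:
{"method": "step_arm", "body": {
  "increments": "0 0 0.4 0 0 0;0 0 0.4 0 0 0;0 0 0.3 0 0 0;0 0 0 0 0 0;0 0 0 0 0 0"
}}

```text
time: 3.25
tool_pos: [0.5394, 0.1616, 0.1261]
ee_rot: [-3.141, 0.001, 3.112]
wrist_force: [0.2, -0.0, -0.1]
width: 0.0004
```

Call:
{"method": "step_arm", "body": {
  "increments": "0 0 0.3 0 0 0;0 0 0.3 0 0 0;0 0 0 0 0 0"
}}

```text
time: 3.55
tool_pos: [0.5394, 0.1617, 0.1203]
ee_rot: [3.142, 0.001, 3.112]
wrist_force: [1.3, 0.1, 0.9]
width: 0.0007
```

Call:
{"method": "step_arm", "body": {
  "increments": "0 0 0.2 0 0 0;0 0 0.2 0 0 0;0 0 0 0 0 0"
}}

```text
time: 3.85
tool_pos: [0.5394, 0.1617, 0.1202]
ee_rot: [3.141, 0.003, 3.112]
wrist_force: [-5.3, -1.4, 12.7]
width: 0.0002
```

The tip stops at z = 0.1202 with 12.7 N, so the panel is on its stop. I'll press once more, then lift and move over the fastener.

Call:
{"method": "step_arm", "body": {
  "increments": "0 0 0.15 0 0 0;0 0 0 0 0 0"
}}

```text
time: 4.05
tool_pos: [0.5395, 0.1617, 0.1201]
ee_rot: [3.141, 0.003, 3.112]
wrist_force: [-6.9, -2.1, 17.7]
width: 0.0003
```

Call:
{"method": "step_arm", "body": {
  "increments": "0 0 -1.5 0 0 0;0 0 -3 0 0 0;0 0 -4 0 0 0;0 0 0 0 0 0"
}}

```text
time: 4.45
tool_pos: [0.5421, 0.1624, 0.2067]
ee_rot: [3.139, 0.012, 3.112]
wrist_force: [-0.5, -1.2, 0.4]
width: 0.0004
```

```bash
python3 - <<'E'
from h import *
o=get_obs();print(o["tool_pos"],o["ee_rot"]);np.save("o2.npy",np.r_[o["tool_pos"],o["ee_rot"]])
w=snapshot("wrist")[...,::-1];b=snapshot("side")[...,::-1];cv2.imwrite("pics/w2.png",w);cv2.imwrite("pics/s2.png",b)
b=cv2.convertScaleAbs(cv2.resize(b[130:330,215:445],(460,400),interpolation=2),alpha=2)
c=np.zeros((400,800,3),np.uint8);c[:255,:340]=cv2.resize(w,(340,255),interpolation=3);c[:,340:]=b;cv2.imwrite("pics/p2.png",c)
E
```

```text
[0.54212754 0.16244379 0.20673348] [3.13882002 0.01171965 3.11183402]
```

View pics/p2.png

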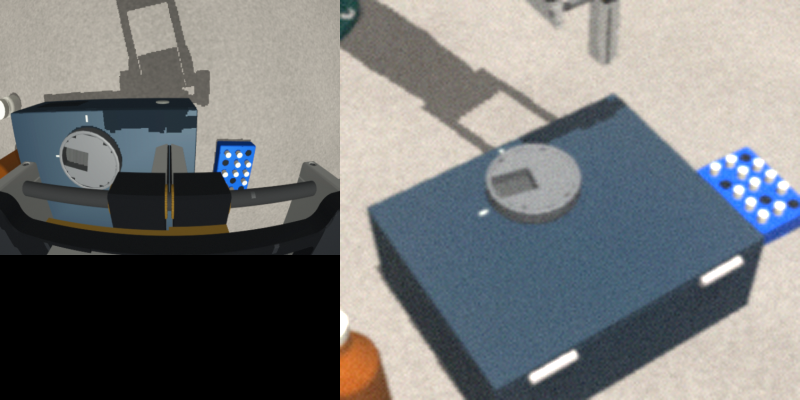

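The panel now looks flush all round. I'll measure the head and slot again from the side and wrist views.

```bash
python3 - <<'E'
from h import *
q=np.load("o2.npy");o=dict(tool_pos=q[:3],ee_rot=q[3:])
w=cv2.imread("pics/w2.png")[220:380,90:250];b=cv2.imread("pics/s2.png")[180:260,260:350]
c=np.zeros((480,800,3),np.uint8);c[:400,:400]=cv2.resize(w,(400,400),interpolation=2)
c[:356,400:]=cv2.convertScaleAbs(cv2.resize(b,(400,356),interpolation=2),alpha=1.8);cv2.imwrite("pics/p3.png",c)
x=ray("side",(311.5,219));print(onz(x,.137))
E
```

```text
[0.59005242 0.03848845 0.137     ]
```

View pics/p3.png

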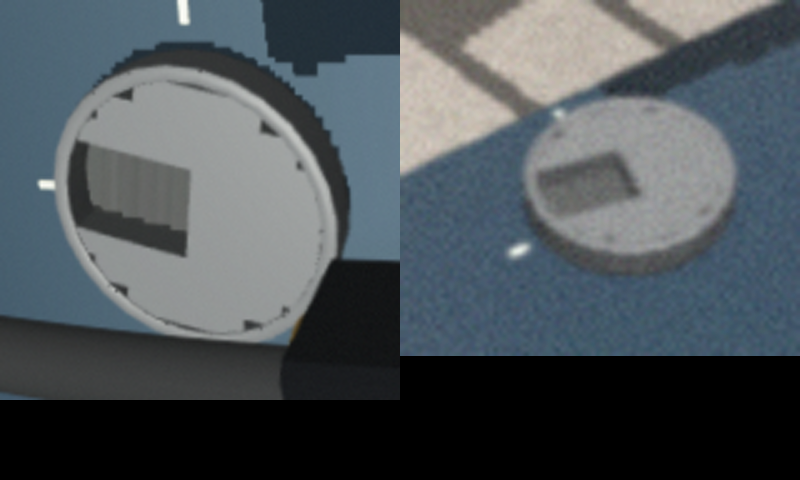

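Both views show the head with its slot pointing module right and slightly to the front. The slot's inner-end midpoint (the axis) is at wrist crop (188,213) and side crop (229,174). Its outer end is at (80,185) and (147,195).

```bash
python3 - <<'E'
from h import *
q=np.load("o2.npy");o=dict(tool_pos=q[:3],ee_rot=q[3:])
W=lambda u,v:ray("wrist",(90+u/2.5,220+v/2.5),o)
S=lambda u,v:ray("side",(260+u/4.444,180+v/4.444))
for n,a,b in(("axis",W(188,213),S(229,174)),("outer",W(80,185),S(147,195)),("head",W(196,203),S(231,181))):
    print(n,tri(a,b),onz(a,.137),onz(b,.137))
E
```

```text
axis (array([0.58811297, 0.03914052, 0.13448339]), np.float64(0.0011589142479574923)) [0.58654616 0.03992024 0.137     ] [0.59044846 0.03829291 0.137     ]
outer (array([5.78162160e-01, 4.00888988e-04, 1.35499933e-01]), np.float64(0.0001755908534730202)) [0.57753324 0.00145588 0.137     ] [ 5.79270644e-01 -3.33931352e-04  1.37000000e-01]
head (array([0.5875456 , 0.04011504, 0.12852886]), np.float64(0.001873260275773163)) [0.58297954 0.04345336 0.137     ] [0.59465855 0.03653813 0.137     ]
```

Cam axis is (0.588,0.0395), height consistent with 0.137, and cam turn is about 0.22 rad. I'll insert at r = 24 mm along the slot, at about (0.582,0.016).

Call:
{"method": "step_arm", "body": {
  "increments": "-1.1 -3.6 0 0 0 0;-1.1 -3.6 0 0 0 0;-1.1 -3.6 0 0 0 0;-1.1 -3.6 0 0 0 0;0 0 0 0 0 0"
}}

```text
time: 5.05
tool_pos: [0.5785, 0.0123, 0.1969]
ee_rot: [-3.14, -0.004, 3.106]
wrist_force: [-0.2, 0.5, -0.9]
width: 0.0003
```

Call:
{"method": "step_arm", "body": {
  "increments": "0 0 0 0 0 0;0 0 0 0 0 0"
}}

```text
time: 5.25
tool_pos: [0.5781, 0.0174, 0.1986]
ee_rot: [3.141, -0.002, 3.113]
wrist_force: [0.2, -0.8, -0.1]
width: 0.0004
```

Call:
{"method": "step_arm", "body": {
  "increments": "-0.4 -0.1 1.5 0 0 0;0 0 2 0 0 0;0 0 1.5 0 0 0;0 0 0 0 0 0;0 0 0 0 0 0"
}}

```text
time: 5.75
tool_pos: [0.5824, 0.0159, 0.1493]
ee_rot: [3.141, -0.001, 3.113]
wrist_force: [-0.0, -0.0, 0.1]
width: 0.0005
```

```bash
python3 - <<'E'
from h import *
o=get_obs();print(o["tool_pos"],o["ee_rot"])
w=snapshot("wrist")[...,::-1];b=snapshot("side")[...,::-1];t=snapshot("top")[...,::-1]
c=np.zeros((400,800,3),np.uint8);c[:300,:400]=cv2.resize(w,(400,300),interpolation=3)
c[:,400:]=cv2.convertScaleAbs(cv2.resize(b[170:270,260:360],(400,400),interpolation=2),alpha=1.8);cv2.imwrite("pics/p4.png",c)
E
```

```text
[0.58241403 0.01592893 0.149343  ] [ 3.14144646e+00 -1.16892189e-03  3.11260820e+00]
```

View pics/p4.png

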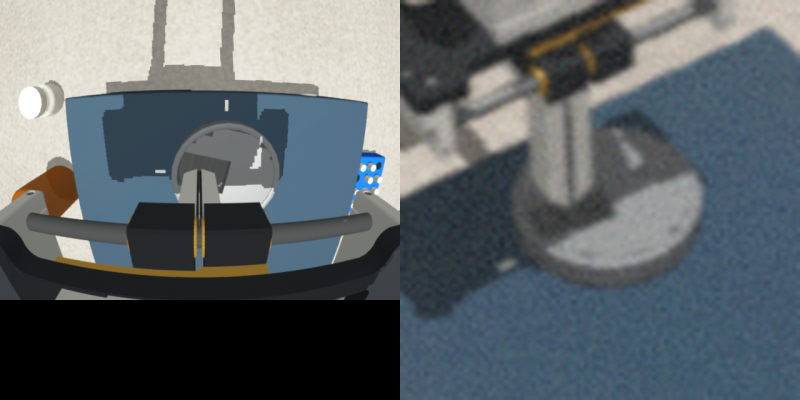

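Both views show the closed fingers directly over the slot. Going down into it, aiming for z of about 0.127.

Call:
{"method": "step_arm", "body": {
  "increments": "0 0 0.8 0 0 0;0 0 0.6 0 0 0;0 0 0.4 0 0 0;0 0 0.4 0 0 0;0 0 0 0 0 0"
}}

```text
time: 6.4
tool_pos: [0.5822, 0.0154, 0.1269]
ee_rot: [3.141, -0.002, 3.112]
wrist_force: [0.2, -0.4, -1.3]
width: 0.0007
```

Inside the slot (0.127, rim at 0.138). Now the clockwise arc.

Call:
{"method": "step_arm", "body": {
  "increments": "0.41 0.13 0 0 0 0;0.42 0.23 0 0 0 0;0.37 0.31 0 0 0 0;0 0 0 0 0 0"
}}

```text
time: 6.8
tool_pos: [0.5731, 0.0223, 0.1293]
ee_rot: [-3.141, 0.007, 3.112]
wrist_force: [4.7, -1.8, -1.7]
width: 0.0004
```

Call:
{"method": "step_arm", "body": {
  "increments": "0.3 0.38 0 0 0 0;0.22 0.43 0 0 0 0;0 0 0 0 0 0"
}}

```text
time: 7.1
tool_pos: [0.5698, 0.0299, 0.1306]
ee_rot: [-3.14, 0.011, 3.111]
wrist_force: [7.4, -2.8, 1.0]
width: 0.0003
```

Call:
{"method": "step_arm", "body": {
  "increments": "0.25 0.4 0.2 0 0 0;0.15 0.4 0.1 0 0 0;0 0.3 0 0 0 0;0 0 0 0 0 0"
}}

```text
time: 7.5
tool_pos: [0.5692, 0.0392, 0.1306]
ee_rot: [-3.137, 0.02, 3.111]
wrist_force: [9.3, -6.4, 6.6]
width: 0.0003
```

Call:
{"method": "step_arm", "body": {
  "increments": "0 0.3 0 0 0 0;0 0.3 0 0 0 0;0 0 0 0 0 0"
}}

```text
time: 7.8
tool_pos: [0.5689, 0.0444, 0.1309]
ee_rot: [-3.135, 0.019, 3.11]
wrist_force: [7.8, -7.5, 7.5]
width: 0.0001
```

Call:
{"method": "step_arm", "body": {
  "increments": "-0.3 0.3 -0.2 0 0 0;0 0.3 0 0 0 0;0 0 0 0 0 0"
}}

```text
time: 8.1
tool_pos: [0.5698, 0.0494, 0.1316]
ee_rot: [-3.133, 0.013, 3.11]
wrist_force: [4.1, -10.4, 6.6]
width: 0.0007
```

Call:
{"method": "step_arm", "body": {
  "increments": "0 0.3 0 0 0 0;0 0.3 0 0 0 0;0 0 0 0 0 0;0 0 0 0 0 0"
}}

```text
time: 8.5
tool_pos: [0.5698, 0.0498, 0.1317]
ee_rot: [-3.123, 0.012, 3.106]
wrist_force: [4.3, -21.0, 7.8]
width: 0.0003
```

The tip stops at y = 0.0498 while the force doubles to 21 N, so this is the end stop. Backing off, lifting and checking.

Call:
{"method": "step_arm", "body": {
  "increments": "0 -0.8 0 0 0 0;0 -0.8 0 0 0 0;0 0 0 0 0 0"
}}

```text
time: 8.8
tool_pos: [0.5648, 0.0433, 0.1269]
ee_rot: [3.141, -0.001, 3.111]
wrist_force: [-0.9, -0.3, -0.1]
width: 0.0001
```

Call:
{"method": "step_arm", "body": {
  "increments": "0 0 -1 0 0 0;0 0 -2 0 0 0;0 0 -4 0 0 0;0 0 -5 0 0 0;0 0 -5 0 0 0"
}}

```text
time: 9.3
tool_pos: [0.5644, 0.0448, 0.2983]
ee_rot: [3.141, -0.002, 3.113]
wrist_force: [-0.2, 0.4, 0.3]
width: 0.0006
```

Call:
{"method": "step_arm", "body": {
  "increments": "3 4 0 0 0 0;3 4 0 0 0 0;3 4 0 0 0 0;3 4 0 0 0 0;0 0 0 0 0 0"
}}

```text
time: 9.8
tool_pos: [0.4464, 0.2122, 0.2982]
ee_rot: [3.139, -0.0, 3.121]
wrist_force: [0.1, -1.8, -0.6]
width: 0.0004
```

```bash
python3 - <<'E'
from h import *
o=get_obs();print(o["time"],o["tool_pos"],o["wrist_force"])
b=snapshot("side")[...,::-1];t=snapshot("top")[...,::-1]
cv2.imwrite("pics/s5.png",b);cv2.imwrite("pics/t5.png",t)
c=np.zeros((400,800,3),np.uint8);c[:,:400]=cv2.resize(t[170:300,240:370],(400,400),interpolation=2)
c[:,400:]=cv2.convertScaleAbs(cv2.resize(b[150:350,200:400],(400,400),interpolation=2),alpha=1.8);cv2.imwrite("pics/p5.png",c)
E
```

```text
9.8 [0.44640478 0.21219272 0.29819627] [ 0.08869676 -1.82648064 -0.62723492]
```

View pics/p5.png

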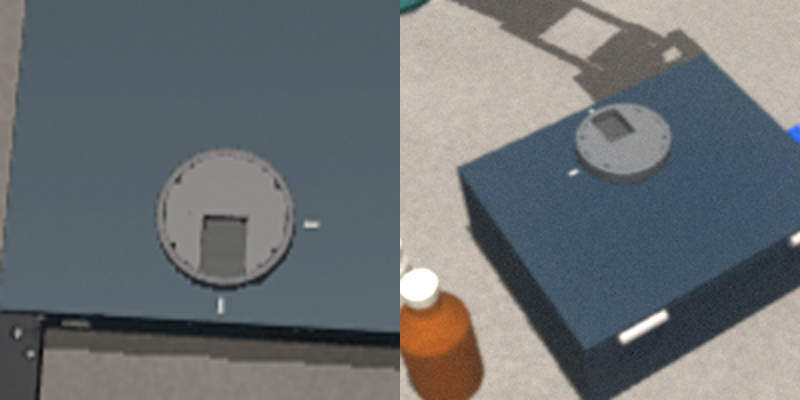

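The slot now points at the front mark and the panel is flush. A numeric check of the slot angle and of the bystanders:

```bash
python3 - <<'E'
from h import *
k=400/130;T=lambda u,v:onz(ray("top",(240+u/k,170+v/k)),.137)
S=lambda u,v:onz(ray("side",(200+u/2,150+v/2)),.137)
import math
for n,a,b in(("top",T(225,215),T(223.5,274)),("side",S((614+634)/2-400,(112+127)/2),S((590+610)/2-400,(121+139)/2)),("topmark",T(225,215),onz(ray("top",(240+220/k,170+305/k)),.12))):
    pass
    d=(b-a)[:2];m=np.array([d@[.9995,-.031],d@[.031,.9995]]);print(n,a.round(4),"len",np.linalg.norm(d).round(4),"cam",math.atan2(-m[0],-m[1]))
T0=cv2.imread("pics/top0.png");T1=cv2.imread("pics/t5.png");T1h=cv2.cvtColor(T1,40);T0h=cv2.cvtColor(T0,40)
for n,(x0,y0,x1,y1) in dict(rack=(185,180,236,245),bottle=(400,195,450,245),jar=(405,268,440,302)).items():
    for h in(T0h,T1h):
        s=h[y0:y1,x0:x1];m=(s[...,1]>150) if n!="jar" else (s[...,2]>170);print(n,[v.mean().round(2) for v in np.nonzero(m)],m.sum())
# corners front edge heights (side/top) check
E
```

```text
top [0.5861 0.0402 0.137 ] len 0.0425 cam 1.5324769060723802
side [0.5687 0.0545 0.137 ] len 0.0293 cam 0.03925646380764743
topmark [0.5861 0.0402 0.137 ] len 0.0626 cam 1.570876628942799
rack [np.float64(33.56), np.float64(27.07)] 1209
rack [np.float64(33.6), np.float64(27.02)] 1208
bottle [np.float64(28.28), np.float64(22.95)] 806
bottle [np.float64(28.28), np.float64(22.95)] 804
jar [np.float64(14.95), np.float64(19.51)] 291
jar [np.float64(14.89), np.float64(19.61)] 299
```

My side-view line paired the wrong corners. The inner edge is (634,127)-(610,139) and the outer is (590,121)-(612,110), so I'll redo it.

```bash
python3 - <<'E'
from h import *
import math
S=lambda u,v:onz(ray("side",(200+u/2,150+v/2)),.137)
a,b=S(222,133),S(201,115.5);d=(b-a)[:2];m=np.array([d@[.9995,-.031],d@[.031,.9995]]);print(a,np.linalg.norm(d),"cam",math.atan2(-m[0],-m[1]))
E
```

```text
[0.5835746  0.04166324 0.137     ] 0.03421595628350903 cam 1.4270173801952313
```

The side view gives 1.43 and the top view 1.53, so the coarse pixels disagree a little. I'll take one close wrist look to settle it.

Call:
{"method": "step_arm", "body": {
  "increments": "-3.5 -2 1 0 0 0;-3.5 -2 2 0 0 0;-3.5 -2 2 0 0 0;0 0 0 0 0 0;0 0 0 0 0 0"
}}

```text
time: 10.4
tool_pos: [0.5537, 0.1425, 0.2453]
ee_rot: [-3.141, -0.004, 3.109]
wrist_force: [0.3, 0.1, -0.3]
width: 0.0003
```

```bash
python3 - <<'E'
from h import *
o=get_obs();print(o["tool_pos"],o["ee_rot"]);np.save("o6.npy",np.r_[o["tool_pos"],o["ee_rot"]])
w=snapshot("wrist")[...,::-1];cv2.imwrite("pics/w6.png",w)
p=np.array([.588,.0395,.137]);c=calibration("wrist");T=c["tool_from_camera"];Q=R.from_euler("xyz",o["ee_rot"]).as_matrix()
v=T[:3,:3].T@(Q.T@(p-o["tool_pos"])-T[:3,3]);v*=[1,-1,-1];r=np.hypot(v[0],v[1]);th=np.arctan2(r,v[2]);K=c["camera_matrix"]
u=(v[:2]/r*th*K[0,0]+K[:2,2]).astype(int);print(u)
x,y=max(u[0]-75,0),max(u[1]-75,0);print(x,y);cv2.imwrite("pics/p6.png",cv2.resize(w[y:y+150,x:x+150],(600,600),interpolation=2))
E
```

```text
[0.55372829 0.14245337 0.24529779] [-3.14119608 -0.00389768  3.10858419]
[200 277]
125 202
```

View pics/p6.png

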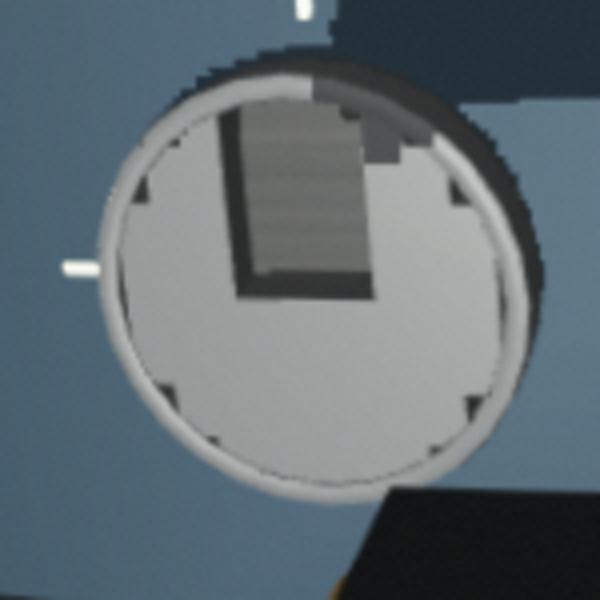

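Close view: the slot points at the front mark. Its top edges run (237,298)→(219,118) and (374,298)→(361,135), with the inner edge level.

```bash
python3 - <<'E'
from h import *
import math
q=np.load("o6.npy");o=dict(tool_pos=q[:3],ee_rot=q[3:])
P=lambda u,v,z=.137:onz(ray("wrist",(125+u/4,202+v/4),o),z)
def cam(d): m=[d[:2]@[.9995,-.031],d[:2]@[.031,.9995]];return math.atan2(-m[0],-m[1])
print(cam(P(219,118)-P(237,298)),cam(P(361,135)-P(374,298)))
e=P(374,298.5)-P(237,298);print("width",np.linalg.norm(e),"inner edge",cam(e)+math.pi/2, "centre",(P(374,298)+P(237,298))/2)
print("marks: front",cam(P(304,8,.12)-[.588,.0395,.12]),"right",cam(P(80,268,.12)-[.588,.0395,.12]))
E
```

```text
1.5787835350589416 1.57475188620682
width 0.03157297140934674 inner edge 4.6955684185850615 centre [0.58684067 0.04007374 0.137     ]
marks: front 1.5765713296595005 right 0.012571351257452184
```

The cam reads 1.575–1.579 rad from the slot walls and 1.554 from the inner edge, so it is locked at π/2 (1.571). The tool is clear, so I'm handing in.

```bash
python3 -c "
from bench import *
print(close_job())"
```

```text
the job is handed in; nothing more can be done
None
```

The panel is shut and its fastener turned clockwise to the locked stop. I handed the job in at about 10.5 s with the gripper clear of everything.

- **Panel:** I pushed it down near its front-left corner until the fingertip stopped at 0.120 m, the shut height, with about 18 N on it. The pictures afterwards show it flush.
- **Fastener:** I set the closed fingertips in the slot and swept it from about 0.22 rad until it would turn no further, at about 21 N. In the final close wrist view the slot walls read 1.575–1.579 rad and the slot's inner edge 1.554, against 1.571 for locked.
- **Bottle, rack and jar:** they had not moved in the top view, to within about 0.1 pixel.

**Checks that disagreed:**
- The coarser check pictures gave 1.53 rad (top) and 1.43 rad (side) for the fastener. I put this down to pixel error and relied on the close wrist view.
- The fingertip went about 5 mm farther than I expected before the stop. That fits a fingertip thinner than I assumed.

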